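# Load the slip-pad docks, lock them and put the markers away

## Task

Get the registration desk ready: draw every slip pad, without lifting it out of its dock, toward you until it is fully home against the dock's front stop, then press the hinged gate down behind it until the catch holds it shut. Shut the gate of an empty dock as well, and lay the markers flat on the floor of the grey tray.

Things in the scene. Friction and masses are not known exactly. Their poses are not given: they have to be found in the camera images.
- dock_1: left (+y) pad dock, a fixed pale plywood frame. Origin: on the table at the inner face of its low front stop, mid-width; +x along the lane, away from the robot, +y left, z up. Slippery lane floor at z = 4 mm, 109 mm between side rails; rails and front stop 13 mm high; rear wall's inner face at x = 228 mm, 16 mm high. The gate crosses at x = 160 mm; its sprung catch is at y = -75 to -89 mm, 23 mm high.
- gate_1 (a joint): gate of dock_1: steel bar hinged at the dock's +y side about its x axis, free end 142 mm out. 0 = shut across the lane, held by the catch (reads within 0.02); grows as the free end rises. A weak spring holds it up at 0.9 to 1.05 rad; 6 to 10 N on its tab in the last few mm snaps it shut. Shut it fills dock x = 153 to 167, z = 6 to 18 mm: it goes down only behind a pad fully home, or in an empty dock.
- gate_1_tab (a point): centre of the upper face of the ridged thumb tab (32 x 30 mm) on gate_1, 112 mm from the hinge axis and 9 mm above the bar's middle line; moves with the gate. With the gate shut it is at dock x = 160, y = -40, z = 21 mm.
- gate_1_hinge (a point): point on the hinge axis of gate_1, at dock x = 160, y = +72, z = 12 mm. The open gate leans over the lane and leaves no room for a gripper just there.
- pad_1_mid (a point): centre (half-way up) of the slip pad in dock_1: a stiff block 148 x 105 x 10 mm, 93 g, too wide to grasp, its y axis (148 mm) along the lane. Starts near the rear wall; fully home its centre is at dock x = 74, its top at z = 14 mm. A fingertip pressed on it with 5 to 20 N draws it; press 50 to 55 mm in front of its centre, clear of the open gate. May be absent (dock empty).
- dock_2: middle pad dock, a fixed pale plywood frame. Origin: on the table at the inner face of its low front stop, mid-width; +x along the lane, away from the robot, +y left, z up. Slippery lane floor at z = 4 mm, 109 mm between side rails; rails and front stop 13 mm high; rear wall's inner face at x = 228 mm, 16 mm high. The gate crosses at x = 160 mm; its sprung catch is at y = -75 to -89 mm, 23 mm high.
- gate_2 (a joint): gate of dock_2: steel bar hinged at the dock's +y side about its x axis, free end 142 mm out. 0 = shut across the lane, held by the catch (reads within 0.02); grows as the free end rises. A weak spring holds it up at 0.9 to 1.05 rad; 6 to 10 N on its tab in the last few mm snaps it shut. Shut it fills dock x = 153 to 167, z = 6 to 18 mm: it goes down only behind a pad fully home, or in an empty dock.
- gate_2_tab (a point): centre of the upper face of the ridged thumb tab (32 x 30 mm) on gate_2, 112 mm from the hinge axis and 9 mm above the bar's middle line; moves with the gate. With the gate shut it is at dock x = 160, y = -40, z = 21 mm.
- gate_2_hinge (a point): point on the hinge axis of gate_2, at dock x = 160, y = +72, z = 12 mm. The open gate leans over the lane and leaves no room for a gripper just there.
- pad_2_mid (a point): centre (half-way up) of the slip pad in dock_2: a stiff block 148 x 105 x 10 mm, 93 g, too wide to grasp, its y axis (148 mm) along the lane. Starts near the rear wall; fully home its centre is at dock x = 74, its top at z = 14 mm. A fingertip pressed on it with 5 to 20 N draws it; press 50 to 55 mm in front of its centre, clear of the open gate. May be absent (dock empty).
- dock_3: right (-y) pad dock, a fixed pale plywood frame. Origin: on the table at the inner face of its low front stop, mid-width; +x along the lane, away from the robot, +y left, z up. Slippery lane floor at z = 4 mm, 109 mm between side rails; rails and front stop 13 mm high; rear wall's inner face at x = 228 mm, 16 mm high. The gate crosses at x = 160 mm; its sprung catch is at y = -75 to -89 mm, 23 mm high.
- gate_3 (a joint): gate of dock_3: steel bar hinged at the dock's +y side about its x axis, free end 142 mm out. 0 = shut across the lane, held by the catch (reads within 0.02); grows as the free end rises. A weak spring holds it up at 0.9 to 1.05 rad; 6 to 10 N on its tab in the last few mm snaps it shut. Shut it fills dock x = 153 to 167, z = 6 to 18 mm: it goes down only behind a pad fully home, or in an empty dock.
- gate_3_tab (a point): centre of the upper face of the ridged thumb tab (32 x 30 mm) on gate_3, 112 mm from the hinge axis and 9 mm above the bar's middle line; moves with the gate. With the gate shut it is at dock x = 160, y = -40, z = 21 mm.
- gate_3_hinge (a point): point on the hinge axis of gate_3, at dock x = 160, y = +72, z = 12 mm. The open gate leans over the lane and leaves no room for a gripper just there.
- pad_3_mid (a point): centre (half-way up) of the slip pad in dock_3: a stiff block 148 x 105 x 10 mm, 93 g, too wide to grasp, its y axis (148 mm) along the lane. Starts near the rear wall; fully home its centre is at dock x = 74, its top at z = 14 mm. A fingertip pressed on it with 5 to 20 N draws it; press 50 to 55 mm in front of its centre, clear of the open gate. May be absent (dock empty).
- marker_1_mid (a point): centre (half-way up) of a flat highlighter marker lying on the mat: 126 mm long along its y axis, 24 mm wide (x), 14 mm high. May be absent.
- marker_2_mid (a point): centre (half-way up) of a flat highlighter marker lying on the mat: 126 mm long along its y axis, 24 mm wide (x), 14 mm high. May be absent.
- mat: the dark rubber mat, 190 x 140 mm, 3 mm thick, fixed, on which the markers start, at one side of the docks; origin at the centre of its underside.
- tray: the low grey open tray at the other side of the docks, fixed, 170 mm long (x), 150 mm wide (y), walls 4 mm thick and 22 mm high; origin at the centre of its underside, inner floor at z = 4 mm.
Mind the look-alikes: they are no part of the job. Of the things that look like the part that bears marker_2_mid, the larger one is meant.

How it is judged (in metres and radians):
At the end, for the whole second after the job is handed in: All three gates are held shut (within 0.03 rad); each pad present lies on its dock's floor within 6 mm of home; each marker present lies flat on the tray's floor, its centre within 45 mm (along x) and 65 mm (along y) of the tray's centre; all at rest (value of joint each of gate_1, gate_2, gate_3 below 0.03 rad and x of pad_1_mid in the frame of dock_1 between 0.068 and 0.08 m and z of pad_1_mid in the frame of dock_1 between 0.005 and 0.014 m and linear speed of each of pad_1, pad_2, pad_3, marker_1, marker_2 below 0.02 m/s and x of pad_2_mid in the frame of dock_2 between 0.068 and 0.08 m and z of pad_2_mid in the frame of dock_2 between 0.005 and 0.014 m and x of pad_3_mid in the frame of dock_3 between 0.068 and 0.08 m and z of pad_3_mid in the frame of dock_3 between 0.005 and 0.014 m and x of marker_1_mid in the frame of tray between -0.045 and 0.045 m and y of marker_1_mid in the frame of tray between -0.065 and 0.065 m and z of each of marker_1_mid, marker_2_mid in the frame of tray below 0.02 m and x of marker_2_mid in the frame of tray between -0.045 and 0.045 m and y of marker_2_mid in the frame of tray between -0.065 and 0.065 m); the robot touches nothing.
It fails at once if pad 1 lifted out of its dock (height (world z) of pad_1_mid above 0.05 m).
It fails at once if pad 2 lifted out of its dock (height (world z) of pad_2_mid above 0.05 m).
It fails at once if pad 3 lifted out of its dock (height (world z) of pad_3_mid above 0.05 m).
Of pad_1, pad_2, pad_3 only 2 to 3 are there at a start; the rules pass over those that are not, and their reading is None.
Of marker_1, marker_2 only 1 to 2 are there at a start; the rules pass over those that are not, and their reading is None.
At some moment in a run one of marker_1, marker_2 may be knocked a few centimetres aside while the robot is not near it.
Once in a run the grip may slacken for a moment while it holds something.
It also fails if it takes over 210 s, if anything falls off the work surface, if the arm or the gripper's body presses on something with over 40 N, if the wrist force passes 120 N, or if a joint passes its speed limit or range.

## Robot

A 7-joint arm with a two-finger parallel gripper is mounted at the origin on a cart in front of the work surface, level with it; the furniture and walls round the work are solid. World frame = base frame: x ahead of the robot, y to its left, z up, the work surface at z = 0. Lengths are in m, angles in degrees, forces in N, time in s.
With the tool pointing down it reaches from about 0.425 to 0.875 m from the base axis. Payload 4.7 kg.
Tool frame: the origin (TCP) lies at the very end of the fingers, on their centre line; the grasp point (between the pads) lies 19 mm behind it (env.grasp_offset is the distance from the TCP to the grasp point, in m); z points along the fingers, y is the line along which they close (so a half turn about z gives the same grasp; the last joint's range is limited). The gripper opens to 87 mm and grips with 3 to 60 N. Pads are 19 mm wide; open, the fingers measure 117 mm over their backs; the gripper's body (75 mm by 190 mm) begins 51 mm behind the grasp point.
Start: joints at [-74.25, 18.392, -4.016, 83.108, 1.295, 78.541, -3.26], TCP at [0.168, 0.628, 0.223] pointing down, gripper open.
Joint ranges: [-163.93, 163.93], [-17.29, 119.83], [-79.2, 71.16], [3.27, 140.29], [-89.18, 269.18], [5.43, 117.66], [-154.24, 154.24]. Speed limits (degrees/s): [147.25, 147.25, 180, 180, 180, 180, 180].

## Interface

Orientations are given as [roll, pitch, yaw] about the fixed x, y, z axes, in that order (R = Rz(yaw) Ry(pitch) Rx(roll)).
In Python, from cell import env gives the robot as it stands. The module is installed in compiled form; this text tells all that it offers.
- The arm moves only by the tool drive_tool, never from a script. Its argument "moves" is one flat list of numbers, 5 for each row, row after row: the shift along the tool's x, y, z in units of 40 mm (1.0 is 40 mm), then the turn about the tool's z in units of 10 degrees (1.0 is 10 degrees), then the finger opening in mm, from 0 to 87. A call has 1 to 5 rows; each row is the pose to reach, as a shift and turn from the pose commanded when the call began, along the tool's axes at that moment; what a row does not reach only later rows make up. A row lasts 1/8 s, in which the tool goes at most 62.5 mm and 10.7 degrees, less where a joint would pass 70% of its speed; a pose out of reach is approached as far as the arm can. A call with a gripper value outside its range is refused whole. The fingers move at their own pace and stop on an object; "squeeze" is the grip in N (left out, the last holds). Time passes only in rows, so rows that repeat a pose let the fingers close. It gives the time, the measured TCP pose, the force, the opening and the grip force at its end, in the units of the state.
- env.get_obs(): the state, without advancing time (a new reading comes with each control period).
- env.read_camera(name): name is "scene" or "top" or "wrist"; returns (picture, depth): 480x640x3 uint8, red, green, blue; 480x640 float32, m along the optical axis (not along the pixel's ray), 0 where there is no reading.
- env.camera_model(name): a dict with "K" (3x3 intrinsics, pixels), "rvec" (rotation vector, rad) and "tvec" (3), from world to camera coordinates, as OpenCV has them; the wrist camera has in their place "tool_from_camera" (4x4, takes a point from camera to tool coordinates, whose origin is the TCP and whose axes are the flange's). Camera axes: x right, y down, z forward; pixel columns grow to the right and rows downward; lengths in m; the calibration is good to about 2 mm. A picture is of the moment at which its call begins: read the wrist's pose just before it. camera_model takes no time and is no camera call.
- env.sign_off(): hands the job in; it is judged then, once.
The state is a dict: "time_s": time; "qpos": joint angles; "joint_velocities": joint speeds; "effort": joint torques, N m; "tool_pos": TCP position; "tool_rot": TCP orientation; "force": force on the tool from outside, world axes, zero at the start; "wrist_torque": the same for the moment, N m; "grip_width": finger opening in m; "grasp_force": force on a finger pad.
Only numpy, scipy, OpenCV 4.12 (cv2) and the standard library are available. Lean on these libraries where they do the work, as an engineer would, in place of code of your own. Each camera call takes 0.05 s, during which the arm holds its last target. There are 200 camera calls.

## Working session

There is one attempt and no reset: what is moved stays moved. The work goes in short steps, Python scripts to look and compute and a tool call to move; the robot and the scene stay as the last step left them, time stands still between calls to the robot, and variables do not carry over. Pictures are saved under pics/ and viewed, at most 14 in all, crops included, and the job is handed in when it is done.

Besides the shell and the picture viewer there is one more tool, called by a JSON object that holds its "op" and its "data". drive_tool: Moves the arm, as the interface text tells. Its arguments: {"type":"object","properties":{"moves":{"type":"array","items":{"type":"number"}},"squeeze":{"type":"number"}},"required":["moves"]}

```bash
mkdir -p pics
cat > h.py <<'E'
import numpy as np, cv2
from scipy.spatial.transform import Rotation as R
from cell import env
def grab(name):
    o=env.get_obs(); im,d=env.read_camera(name)
    m=env.camera_model(name); K=np.array(m["K"])
    if name=="wrist":
        T=np.eye(4); T[:3,:3]=R.from_euler('xyz',o["tool_rot"],degrees=True).as_matrix(); T[:3,3]=o["tool_pos"]
        C=T@np.array(m["tool_from_camera"])
    else:
        r=cv2.Rodrigues(np.array(m["rvec"],float))[0]; C=np.eye(4); C[:3,:3]=r.T; C[:3,3]=-r.T@np.array(m["tvec"]).ravel()
    return im,d,K,C
def ray(u,v,K,C):
    return C[:3,:3]@np.array([(u-K[0,2])/K[0,0],(v-K[1,2])/K[1,1],1.])
def onplane(u,v,z,K,C):
    r=ray(u,v,K,C); return C[:3,3]+r*(z-C[2,3])/r[2]
def cloud(d,K,C):
    v,u=np.indices(d.shape); p=np.stack([(u-K[0,2])/K[0,0]*d,(v-K[1,2])/K[1,1]*d,d],-1)
    w=p@C[:3,:3].T+C[:3,3]; w[d<=0]=np.nan; return w
def save(n,im): cv2.imwrite("pics/"+n+".png",im[:,:,::-1])
E
python3 - <<'E'
from h import *
print(env.get_obs())
for n in("top","scene"):
    im,d,K,C=grab(n); save(n+"0",im); np.savez(n+"0.npz",im=im,d=d,K=K,C=C); print(n,K[0,0],C[:3,3],C[:3,2])
E
```

```text
{'time_s': 0.0, 'qpos': array([-74.24951059,  18.43899879,  -4.01622645,  83.173951  ,
         1.29633837,  78.54049167,  -3.26051339]), 'joint_velocities': array([ 0.01554154, -0.03633354, -0.05749164,  0.09361239, -0.06885081,
       -0.0603615 , -0.05462558]), 'effort': array([ 4.21232135e-04, -4.91293359e+01, -4.03496716e-01, -3.12527204e+01,
       -6.38796366e-02,  4.40497440e-02,  1.79997264e-04]), 'tool_pos': array([0.16751302, 0.6274805 , 0.22147063]), 'tool_rot': array([-1.79891878e+02,  6.78782050e-03,  1.65059659e+02]), 'force': array([-0.09692865,  0.22512015,  0.61562733]), 'wrist_torque': array([0.05136415, 0.00399555, 0.01534783]), 'grasp_force': 0.0, 'grip_width': 0.0868751381732221}
top 437.772139222776 [0.49440782 0.01768684 0.95818485] [ 0.13558944 -0.04113708 -0.98991073]
scene 550.5384658821516 [-0.22478251 -0.72142214  1.15756338] [ 0.5367623   0.45263197 -0.71204672]
```

View pics/top0.png

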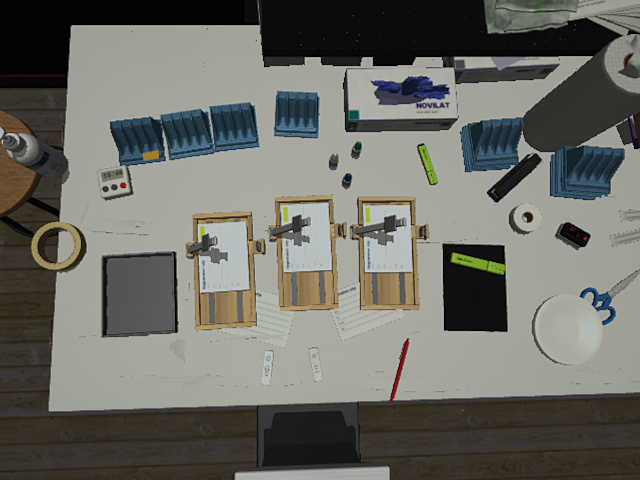

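View pics/scene0.png

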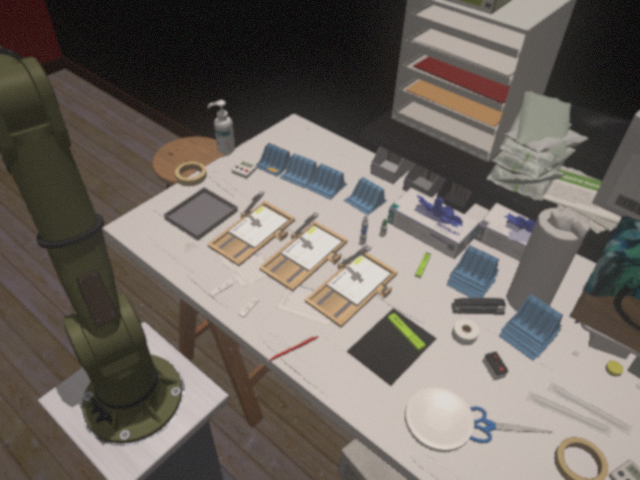

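The top view shows docks at about (225,270), (307,252) and (388,252). All three hold white pads, and the gates are up. The tray is at (139,293) and the mat at (475,287).

Two things could be the marker: the green one on the mat at (478,262), about 59 px long, and a smaller green one off the mat at (427,163), about 44 px long. The one on the mat fits, being larger and lying on the mat. I'll measure both and confirm in a crop.

Run:
```python
from h import *
D={n:np.load(n+"0.npz") for n in("top","scene")}
for n,e in D.items():
    im,d,K,C=[e[k] for k in("im","d","K","C")]; W=cloud(d,K,C)
    hsv=cv2.cvtColor(im,cv2.COLOR_RGB2HSV)
    g=cv2.inRange(hsv,(28,110,90),(45,255,255))
    nn,lab,st,ce=cv2.connectedComponentsWithStats(g)
    for i in range(1,nn):
        if st[i,4]>60:
            ys,xs=np.where(lab==i); z=np.nanmedian(W[ys,xs,2])
            P=np.array([onplane(u,v,z,K,C)[:2] for u,v in zip(xs,ys)],np.float32)
            if abs(P[:,0].mean())>1.2: continue
            print(n,"green px",ce[i].round(),"z %.4f"%z,[np.round(q,4) for q in cv2.minAreaRect(P)])
e=D["top"]; im,d,K,C=[e[k] for k in("im","d","K","C")]; W=cloud(d,K,C)
hsv=cv2.cvtColor(im,cv2.COLOR_RGB2HSV)
w=cv2.inRange(hsv,(8,70,80),(25,255,255))
nn,lab,st,ce=cv2.connectedComponentsWithStats(w)
for i in range(1,nn):
    if st[i,4]>300: print("wood",ce[i].round(),st[i])
for nm,m in(("tray",(slice(245,345),slice(95,185))),("mat",(slice(235,340),slice(435,515)))):
    s=im[m].max(-1)<(110 if nm=="tray" else 60); s=s.astype(np.uint8)
    c=max(cv2.findContours(s,0,1)[0],key=cv2.contourArea).reshape(-1,2)+[m[1].start,m[0].start]
    z=.022 if nm=="tray" else .003
    P=np.array([onplane(u,v,z,K,C)[:2] for u,v in c],np.float32)
    print(nm,[np.round(q,4) for q in cv2.minAreaRect(P)], "depth z mid",np.nanmedian(W[m][s>0][:,2]))
a=cv2.resize(im[185:340,180:440],None,fx=3,fy=3,interpolation=cv2.INTER_CUBIC); save("docks",a)
b=cv2.resize(im[130:285,400:520],None,fx=4,fy=3.8,interpolation=cv2.INTER_CUBIC)[:590]; save("mark",b)
```

```text
top green px [428. 164.] z 0.0122 [array([ 0.7928, -0.2747]), array([0.0911, 0.0164]), np.float64(15.602)]
top green px [285. 214.] z 0.0158 [array([0.6817, 0.0477]), array([0.0087, 0.0312]), np.float64(89.2489)]
top green px [478. 263.] z 0.0186 [array([ 0.5658, -0.3707]), array([0.1189, 0.0226]), np.float64(75.662)]
scene green px [422. 265.] z 0.0114 [array([ 0.7888, -0.2762]), array([0.0893, 0.0125]), np.float64(14.2189)]
scene green px [406. 331.] z 0.0165 [array([ 0.5624, -0.3706]), array([0.1222, 0.0269]), np.float64(74.8828)]
wood [ 12. 124.] [  0 110  31  24 413]
wood [ 12. 180.] [   0  140   36   74 1388]
wood [307. 268.] [ 269  195   74  116 2847]
wood [389. 268.] [ 350  197   74  113 2681]
wood [226. 283.] [ 193  211   72  119 2912]
wood [ 55. 246.] [ 31 221  50  49 873]
tray [array([0.5157, 0.3534]), array([0.1722, 0.1556]), np.float64(1.783)] depth z mid 0.005905556576708104
mat [array([ 0.5146, -0.3654]), array([0.1396, 0.1894]), np.float64(87.4506)] depth z mid 0.004972096586301988
```

View pics/docks.png

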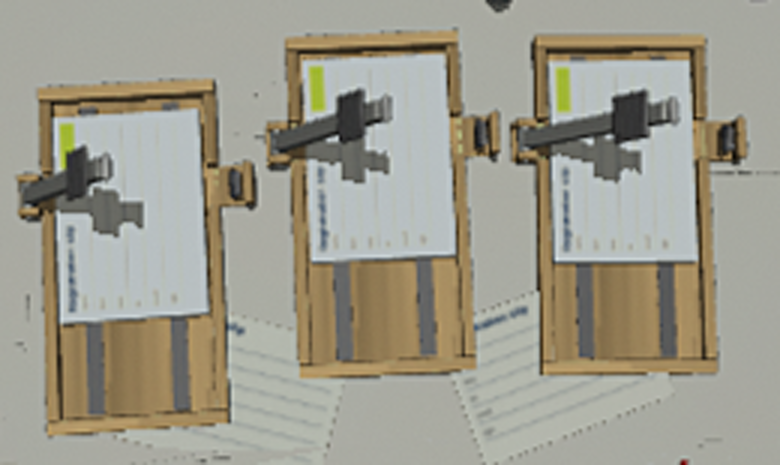

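View pics/mark.png

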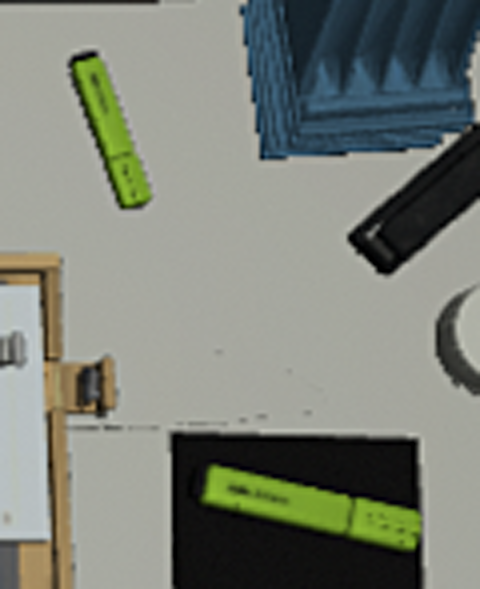

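The crop confirms it: the green marker on the mat (478,262) is the long, wide one, about 119 mm of green plus a black tip on the left. The one at (427,163) is only about 91x16 mm, so it is the look-alike. There is just one marker to move. Each dock has its catch on the right and its hinge on the left, and its pad near the rear wall. Next I'll measure docks, pads and tabs.

```bash
cat > meas.py <<'E'
from h import *
def docks(im,d,K,C,boxes):
    W=cloud(d,K,C); hsv=cv2.cvtColor(im,cv2.COLOR_RGB2HSV)
    for k,(x0,x1,y0,y1) in boxes.items():
        s=(slice(y0,y1),slice(x0,x1)); w=W[s]; h=hsv[s]
        wood=cv2.inRange(h,(8,60,70),(25,255,255))
        c=max(cv2.findContours(wood,0,1)[0],key=cv2.contourArea)
        f=cv2.drawContours(np.zeros_like(wood),[c],-1,255,-1)
        f=cv2.morphologyEx(f,cv2.MORPH_OPEN,np.ones((25,25)))
        c=max(cv2.findContours(f,0,1)[0],key=cv2.contourArea).reshape(-1,2)+[x0,y0]
        P=np.array([onplane(u,v,.013,K,C)[:2] for u,v in c],np.float32); r=cv2.minAreaRect(P)
        print(k,"frame",[np.round(q,4) for q in r])
        white=((h[...,1]<45)&(h[...,2]>90)&(f>0)).astype(np.uint8)*255
        white=cv2.morphologyEx(white,cv2.MORPH_CLOSE,np.ones((3,3)))
        c=max(cv2.findContours(white,0,1)[0],key=cv2.contourArea).reshape(-1,2)+[x0,y0]
        P=np.array([onplane(u,v,.014,K,C)[:2] for u,v in c],np.float32)
        print("  pad",[np.round(q,4) for q in cv2.minAreaRect(P)],"ztop",np.nanmedian(w[white>0][:,2]).round(4))
        up=(w[...,2]>.032); q=w[up]
        if len(q)>10:
            i=np.argsort(q[:,2]); print("  gate pts",len(q),"zmax",q[:,2].max().round(3),"top end",q[i[-12:]].mean(0).round(3),"low end",q[i[:12]].mean(0).round(3))
            big=q[(q[:,2]>.075)]
            if len(big): print("  z>75mm: min",big.min(0).round(3),"max",big.max(0).round(3))
E
python3 - <<'E'
from meas import *
e=np.load("top0.npz"); im,d,K,C=[e[k] for k in("im","d","K","C")]
docks(im,d,K,C,{1:(185,268,205,335),2:(266,347,190,318),3:(347,430,190,318)})
for n,u,v in(("hinge1",190,250),("catch1",260.5,247.5),("hinge2",272,231),("catch2",342,230),("hinge3",354,231.5),("catch3",422,231.5)): print(n,onplane(u,v,.018,K,C).round(4))
E
```

```text
Traceback (most recent call last):
  File "meas.py", line 10, in docks
    c=max(cv2.findContours(f,0,1)[0],key=cv2.contourArea).reshape(-1,2)+[x0,y0]
      ~~~^^^^^^^^^^^^^^^^^^^^^^^^^^^^^^^^^^^^^^^^^^^^^^^^
ValueError: max() iterable argument is empty
```

```bash
sed -i "s|^        c=max(cv2.findContours(wood,0,1).*|        wood=cv2.morphologyEx(wood,cv2.MORPH_CLOSE,np.ones((11,11)))\n&|" meas.py
python3 - <<'E'
from meas import *
e=np.load("top0.npz"); im,d,K,C=[e[k] for k in("im","d","K","C")]
docks(im,d,K,C,{1:(183,268,205,335),2:(266,348,190,318),3:(348,431,190,318)})
for n,u,v in(("hinge1",190,250),("catch1",260.5,247.5),("hinge2",272,231),("catch2",342,230),("hinge3",354,231.5),("catch3",422,231.5)): print(n,onplane(u,v,.018,K,C).round(4))
E
```

```text
1 frame [array([0.5638, 0.1809]), array([0.2472, 0.1289]), np.float64(1.195)]
  pad [array([0.5617, 0.1808]), array([0.2187, 0.1065]), np.float64(2.9103)] ztop 0.0156
  gate pts 280 zmax 0.138 top end [0.61  0.175 0.137] low end [0.606 0.245 0.035]
  z>75mm: min [0.593 0.173 0.076] max [0.625 0.221 0.138]
2 frame [array([0.5978, 0.0036]), array([0.2487, 0.128 ]), np.float64(0.9233)]
  pad [array([0.5959, 0.0021]), array([0.2186, 0.1056]), np.float64(1.5418)] ztop 0.0157
  gate pts 360 zmax 0.14 top end [ 0.643 -0.     0.138] low end [0.641 0.068 0.034]
  z>75mm: min [ 0.628 -0.004  0.075] max [0.66  0.044 0.14 ]
3 frame [array([ 0.5946, -0.1755]), array([0.1271, 0.2477]), np.float64(88.2246)]
  pad [array([ 0.5928, -0.1743]), array([0.1067, 0.2171]), np.float64(89.4049)] ztop 0.0158
  gate pts 443 zmax 0.137 top end [ 0.64  -0.185  0.135] low end [ 0.641 -0.112  0.034]
  z>75mm: min [ 0.625 -0.187  0.075] max [ 0.657 -0.138  0.137]
hinge1 [0.6059 0.2513 0.018 ]
catch1 [0.6086 0.1012 0.018 ]
hinge2 [0.6441 0.0762 0.018 ]
catch2 [ 0.6439 -0.076   0.018 ]
hinge3 [ 0.6401 -0.1021  0.018 ]
catch3 [ 0.6376 -0.252   0.018 ]
```

{"op": "drive_tool", "data": {"moves": [-7.95,-2.48,0,-1.494,0,-7.95,-2.48,0,-1.494,0,-7.95,-2.48,0,-1.494,0,-7.95,-2.48,0,-1.494,0,-7.95,-2.48,0,-1.494,0], "squeeze": 20}}

```text
time_s: 0.72
tool_pos: [0.4318, 0.4607, 0.2222]
tool_rot: [-180.0, -0.0, -180.0]
force: [0.7, 0.5, 0.5]
grip_width: 0.0446
grasp_force: 0.0
```

{"op": "drive_tool", "data": {"moves": [-3.5,-15.8,0,0,0,-3.5,-15.8,0,0,0,-3.5,-15.8,0,0,0,-3.5,-15.8,0,0,0,-3.5,-15.8,0,0,0]}}

```text
time_s: 1.35
tool_pos: [0.498, 0.1549, 0.2223]
tool_rot: [180.0, -0.0, -180.0]
force: [1.5, -0.2, -0.5]
grip_width: 0.0015
grasp_force: 0.0
```

{"op": "drive_tool", "data": {"moves": [-1.75,-7.9,0,0,0,-1.75,-7.9,0,0,0,-1.75,-7.9,0,0,0,-1.75,-7.9,0,0,0,-1.75,-7.9,0,0,0]}}

```text
time_s: 1.98
tool_pos: [0.5656, -0.1498, 0.2224]
tool_rot: [180.0, 0.0, -180.0]
force: [1.0, 0.8, -0.1]
grip_width: 0.0004
grasp_force: 0.0
```

{"op": "drive_tool", "data": {"moves": [0,0,0,0,0,0,0,0,0,0]}}

```text
time_s: 2.22
tool_pos: [0.5653, -0.1474, 0.2219]
tool_rot: [179.9, -0.1, 180.0]
force: [-0.1, 0.7, -0.1]
grip_width: 0.0003
grasp_force: 0.0
```

Run:
```python
from h import *
o=env.get_obs(); print(o["tool_pos"],o["tool_rot"],o["force"],o["qpos"])
im,d,K,C=grab("wrist"); save("wr3",im); np.savez("wr3.npz",im=im,d=d,K=K,C=C)
print(C.round(3),K[0,0])
```

```text
[ 0.56534007 -0.14740439  0.22193314] [ 1.79943756e+02 -6.38832133e-02  1.79990119e+02] [-0.11592328  0.73656699 -0.11400428] [-14.7107145   11.10574706  30.72943004  93.89496679  -5.84353931
  76.67159023 106.89438154]
[[-0.001  0.97   0.243  0.5  ]
 [ 1.     0.001  0.    -0.147]
 [ 0.     0.243 -0.97   0.385]
 [ 0.     0.     0.     1.   ]] 428.7293039274858
```

View pics/wr3.png

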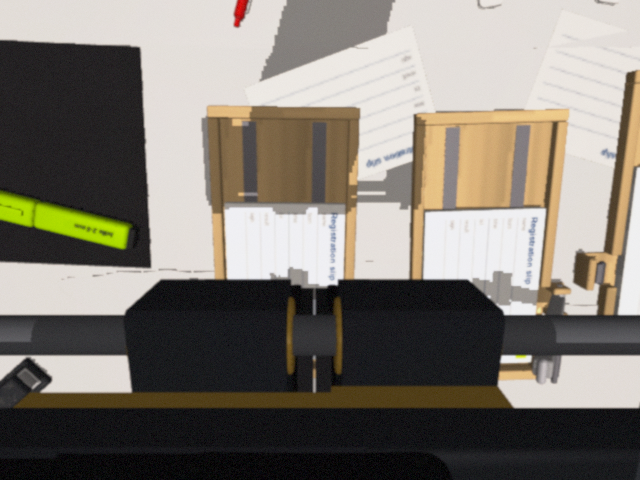

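The wrist view shows dock 3's front stop at about (283,113), its pad front edge from (225,204) to (346,206), and dock 2's pad front from (424,209) to (546,207).

Run:
```python
from h import *
e=np.load("wr3.npz"); im,d,K,C=[e[k] for k in("im","d","K","C")]; W=cloud(d,K,C)
for n,u,v,z in(("d3 stopL outer",209,107,.013),("d3 stopR outer",358,108,.013),("d3 stop inner mid",284,118,.013),("pad3 L",225,204,.014),("pad3 R",346,206,.014),("d2 stopL",415,114,.013),("d2 stopR",567,111,.013),("d2 stop inner",490,122,.013),("pad2L",424,209,.014),("pad2R",546,207,.014)):
    print(n,onplane(u,v,z,K,C).round(4), W[int(v)+4,int(u)+3].round(4))
for u in(285,490): # column profiles
    print(u,[(v,tuple(W[v,u].round(3))) for v in range(100,230,8)])
```

```text
d3 stopL outer [ 0.4723 -0.2335  0.013 ] [ 0.4756 -0.2307  0.0151]
d3 stopR outer [ 0.4731 -0.1105  0.013 ] [ 0.4755 -0.1068  0.0024]
d3 stop inner mid [ 0.481  -0.1717  0.013 ] [ 0.4838 -0.1698  0.0044]
pad3 L [ 0.5526 -0.2241  0.014 ] [ 0.556  -0.2215  0.0149]
pad3 R [ 0.5543 -0.1189  0.014 ] [ 0.5578 -0.1162  0.0139]
d2 stopL [ 0.4778 -0.0631  0.013 ] [ 0.481  -0.0607  0.014 ]
d2 stopR [0.4753 0.0625 0.013 ] [0.4778 0.072  0.0014]
d2 stop inner [ 4.841e-01 -3.000e-04  1.300e-02] [0.487  0.0057 0.0051]
pad2L [ 0.5569 -0.0509  0.014 ] [ 0.5603 -0.0483  0.0147]
pad2R [0.5551 0.0551 0.014 ] [0.5589 0.0594 0.0119]
285 [(100, (np.float64(0.466), np.float64(-0.171), np.float64(0.001))), (108, (np.float64(0.473), np.float64(-0.171), np.float64(0.014))), (116, (np.float64(0.479), np.float64(-0.171), np.float64(0.013))), (124, (np.float64(0.485), np.float64(-0.172), np.float64(0.005))), (132, (np.float64(0.492), np.float64(-0.172), np.float64(0.005))), (140, (np.float64(0.499), np.float64(-0.172), np.float64(0.004))), (148, (np.float64(0.505), np.float64(-0.172), np.float64(0.004))), (156, 
[... 1080 characters left out ...]
0.505), np.float64(0.005), np.float64(0.004))), (156, (np.float64(nan), np.float64(nan), np.float64(nan))), (164, (np.float64(0.519), np.float64(0.007), np.float64(0.004))), (172, (np.float64(0.526), np.float64(0.008), np.float64(0.004))), (180, (np.float64(0.533), np.float64(0.007), np.float64(0.006))), (188, (np.float64(0.539), np.float64(0.008), np.float64(0.006))), (196, (np.float64(0.547), np.float64(0.009), np.float64(0.005))), (204, (np.float64(0.554), np.float64(0.01), np.float64(0.005))), (212, (np.float64(0.559), np.float64(0.006), np.float64(0.015))), (220, (np.float64(0.566), np.float64(0.007), np.float64(0.015))), (228, (np.float64(0.573), np.float64(0.008), np.float64(0.016)))]
```

{"op": "drive_tool", "data": {"moves": [-0.21,-0.62,0,0,0,-0.21,-0.62,2.5,0,0,-0.21,-0.62,4.7,0,0,-0.21,-0.62,4.7,0,0,-0.21,-0.62,4.7,0,0]}}

```text
time_s: 2.9
tool_pos: [0.5698, -0.1692, 0.0298]
tool_rot: [179.8, -0.6, -179.8]
force: [-0.1, 0.2, 0.6]
grip_width: 0.0006
grasp_force: 0.0
```

{"op": "drive_tool", "data": {"moves": [0,0,0.1,0,0,0,0,0.2,0,0,0,0,0.3,0,0]}}

```text
time_s: 3.28
tool_pos: [0.5756, -0.1731, 0.0245]
tool_rot: [-180.0, 0.2, -180.0]
force: [0.8, -0.0, 0.3]
grip_width: 0.0006
grasp_force: 0.0
```

{"op": "drive_tool", "data": {"moves": [0,0,0.05,0,0,0,0,0.1,0,0,0,0,0.15,0,0,0,0,0.2,0,0,0,0,0.2,0,0]}}

```text
time_s: 3.9
tool_pos: [0.5741, -0.1729, 0.0145]
tool_rot: [-180.0, 0.0, 180.0]
force: [-0.2, -1.3, 1.2]
grip_width: 0.0002
grasp_force: 0.4
```

{"op": "drive_tool", "data": {"moves": [0,0,0,0,0]}}

```text
time_s: 4.03
tool_pos: [0.5741, -0.173, 0.0145]
tool_rot: [-180.0, 0.0, 180.0]
force: [-0.2, -0.4, 0.2]
grip_width: 0.0002
grasp_force: 0.1
```

{"op": "drive_tool", "data": {"moves": [0,0,0.03,0,0,0,0,0.05,0,0,0,0,0.05,0,0]}}

```text
time_s: 4.4
tool_pos: [0.5742, -0.1731, 0.0144]
tool_rot: [180.0, 0.0, 180.0]
force: [-4.4, 2.0, 12.1]
grip_width: 0.0
grasp_force: 6.3
```

{"op": "drive_tool", "data": {"moves": [0.2,0.01,0,0,0,0.45,0.01,0,0,0,0.7,0.02,0,0,0,0.95,0.02,0,0,0,1.1,0.03,0,0,0]}}

```text
time_s: 5.03
tool_pos: [0.5326, -0.1722, 0.0145]
tool_rot: [-179.9, 0.3, 180.0]
force: [3.3, -0.2, 6.1]
grip_width: 0.0004
grasp_force: 2.9
```

{"op": "drive_tool", "data": {"moves": [0.2,0.01,0,0,0,0.4,0.01,0,0,0,0.6,0.01,0,0,0,0.75,0.02,0,0,0,0.88,0.02,0,0,0]}}

```text
time_s: 5.65
tool_pos: [0.4981, -0.1713, 0.0145]
tool_rot: [-179.9, 0.4, -180.0]
force: [4.0, 0.2, 5.7]
grip_width: 0.0004
grasp_force: 2.7
```

Run:
```python
from h import *
o=env.get_obs(); print(o["tool_pos"],o["force"])
im,d,K,C=grab("wrist"); W=cloud(d,K,C)
for u in(240,265,300): 
    z=W[:,u]; print(u,[(v,tuple(z[v].round(3).tolist())) for v in range(40,280,4) if .472<z[v,0]<.51][:12])
save("wr3b",im[0:330,100:640])
```

```text
[ 0.498117   -0.17134518  0.01446663] [3.99050935 0.19632787 5.71498845]
240 [(248, (0.473, -0.2, 0.014)), (252, (0.475, -0.2, 0.014)), (256, (0.477, -0.2, 0.013)), (260, (0.478, -0.2, 0.013)), (264, (0.48, -0.2, 0.014)), (268, (0.481, -0.2, 0.014)), (272, (0.483, -0.2, 0.014)), (276, (0.485, -0.2, 0.015))]
265 [(248, (0.473, -0.19, 0.015)), (252, (0.475, -0.19, 0.014)), (256, (0.477, -0.19, 0.013)), (260, (0.478, -0.19, 0.014)), (264, (0.48, -0.19, 0.015)), (268, (0.482, -0.19, 0.014)), (272, (0.483, -0.19, 0.015)), (276, (0.484, -0.19, 0.016))]
300 [(248, (0.474, -0.176, 0.013)), (252, (0.475, -0.176, 0.014)), (256, (0.477, -0.176, 0.013)), (260, (0.478, -0.176, 0.014)), (264, (0.48, -0.176, 0.014)), (268, (0.482, -0.176, 0.013)), (272, (0.483, -0.176, 0.015)), (276, (0.485, -0.176, 0.015))]
```

View pics/wr3b.png

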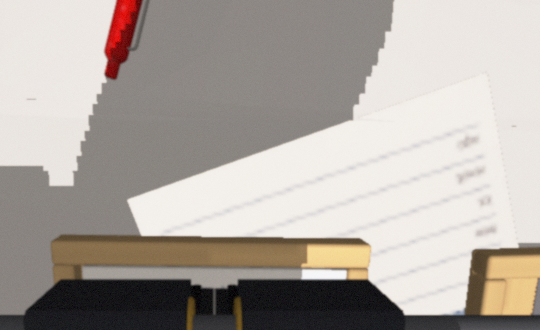

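Pad 3 is home: its top lies right behind the front stop with no floor showing. I'll nudge it a little more, lift, and go to gate 3.

{"op": "drive_tool", "data": {"moves": [0.08,0,0,0,0,0.08,0,0,0,0,0.08,0,-1,0,0,0.08,0,-3,0,0,0.08,0,-4.7,0,0]}}

```text
time_s: 6.32
tool_pos: [0.4909, -0.1708, 0.1789]
tool_rot: [180.0, -0.1, 180.0]
force: [1.4, 0.4, 0.4]
grip_width: 0.0006
grasp_force: 0.0
```

{"op": "drive_tool", "data": {"moves": [-3.75,1.0,0,0,0,-3.75,1.0,0,0,0,-3.75,1.0,0,0,0,-3.75,1.0,0,0,0,-3.75,1.0,0,0,0]}}

```text
time_s: 6.95
tool_pos: [0.6405, -0.1317, 0.177]
tool_rot: [-180.0, -0.1, 179.9]
force: [0.1, -0.7, -0.3]
grip_width: 0.0002
grasp_force: 0.0
```

{"op": "drive_tool", "data": {"moves": [0,0,0,0,0]}}

```text
time_s: 7.08
tool_pos: [0.6405, -0.1319, 0.1778]
tool_rot: [180.0, -0.0, 179.9]
force: [-0.4, 0.5, 0.2]
grip_width: 0.0006
grasp_force: 0.0
```

Run:
```python
from meas import *
o=env.get_obs(); print(o["tool_pos"],o["force"])
im,d,K,C=grab("top"); save("top1",im); W=cloud(d,K,C)
m=(np.abs(W[...,0]-.641)<.05)&(W[...,1]<-.09)&(W[...,1]>-.27)&(W[...,2]>.03)&(W[...,2]<.16)
q=W[m]; print(len(q)); 
for z in np.arange(.03,.15,.01):
    s=q[abs(q[:,2]-z)<.005]
    if len(s): print(z.round(3),s.min(0)[:2].round(4),s.max(0)[:2].round(4),np.median(s,0)[:2].round(4))
```

```text
[ 0.64051153 -0.13192527  0.17778343] [-0.38113285  0.45893286  0.24970016]
68
0.03 [ 0.6366 -0.1132] [ 0.6453 -0.1067] [ 0.641  -0.1108]
0.04 [ 0.6352 -0.1271] [ 0.6445 -0.1126] [ 0.638  -0.1164]
0.05 [ 0.635  -0.1336] [ 0.6427 -0.1177] [ 0.6376 -0.1235]
0.06 [ 0.6358 -0.1321] [ 0.6408 -0.1263] [ 0.6384 -0.1289]
0.1 [ 0.6251 -0.1569] [ 0.6271 -0.1535] [ 0.6266 -0.1549]
```

View pics/top1.png

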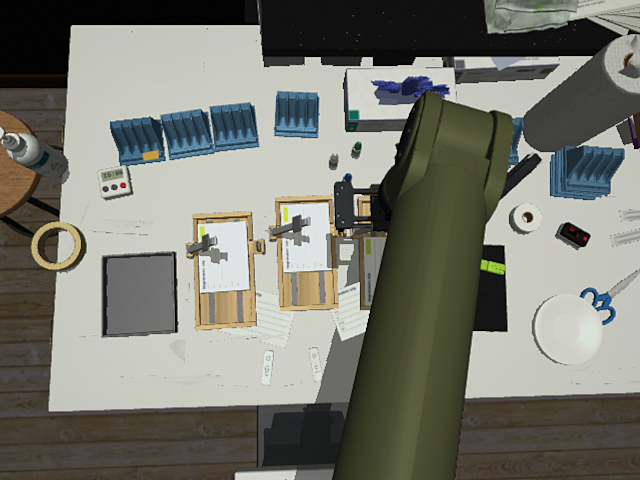

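The view shows the gripper over dock 3, and the tab edges match the expected tab centre at x=0.641. The marker on the mat has not moved.

{"op": "drive_tool", "data": {"moves": [0,0.05,0.8,0,0,0,0.05,1.65,0,0,0,0.05,1.65,0,0,0,0.05,1.65,0,0]}}

```text
time_s: 7.62
tool_pos: [0.6421, -0.1294, 0.1132]
tool_rot: [-180.0, 0.1, 180.0]
force: [1.3, -0.3, 0.8]
grip_width: 0.0002
grasp_force: 0.0
```

{"op": "drive_tool", "data": {"moves": [0,-0.375,0.1,0,0,0,-0.675,0.29,0,0,0,-0.975,0.5,0,0,0,-1.175,0.7,0,0,0,-1.375,0.91,0,0]}}

```text
time_s: 8.25
tool_pos: [0.6414, -0.1844, 0.0743]
tool_rot: [180.0, -0.0, 180.0]
force: [0.3, 0.3, 0.2]
grip_width: 0.0002
grasp_force: 0.2
```

{"op": "drive_tool", "data": {"moves": [0,-0.25,0.36,0,0,0,-0.35,0.56,0,0,0,-0.45,0.77,0,0,0,-0.5,0.91,0,0,0,-0.55,1.06,0,0]}}

```text
time_s: 8.88
tool_pos: [0.6418, -0.2057, 0.0326]
tool_rot: [180.0, 0.0, -180.0]
force: [-0.1, 0.7, 0.0]
grip_width: 0.0007
grasp_force: 0.3
```

{"op": "drive_tool", "data": {"moves": [0,-0.04,0.15,0,0,0,-0.06,0.25,0,0,0,-0.06,0.3,0,0,0,-0.06,0.35,0,0,0,-0.06,0.38,0,0]}}

```text
time_s: 9.5
tool_pos: [0.6418, -0.2085, 0.0187]
tool_rot: [180.0, 0.0, 180.0]
force: [-2.6, 2.1, 11.1]
grip_width: 0.0008
grasp_force: 5.4
```

{"op": "drive_tool", "data": {"moves": [0,0,0,0,0,0,0,0,0,0]}}

```text
time_s: 9.75
tool_pos: [0.6418, -0.2085, 0.0188]
tool_rot: [180.0, 0.0, 180.0]
force: [-2.8, 1.5, 6.7]
grip_width: 0.0004
grasp_force: 3.6
```

{"op": "drive_tool", "data": {"moves": [0,0,0.06,0,0,0,0,0.06,0,0,0,0,0.06,0,0]}}

```text
time_s: 10.12
tool_pos: [0.6419, -0.2086, 0.0185]
tool_rot: [179.9, 0.1, 180.0]
force: [-6.6, 3.2, 17.2]
grip_width: 0.0005
grasp_force: 8.9
```

{"op": "drive_tool", "data": {"moves": [0,0,-1,0,0,0,0,-3,0,0,0,0,-4,0,0,0,0,-4,0,0]}}

```text
time_s: 10.62
tool_pos: [0.6446, -0.2102, 0.1814]
tool_rot: [-179.8, 0.6, 180.0]
force: [-0.4, 0.0, 0.6]
grip_width: 0.0006
grasp_force: 0.0
```

Run:
```python
from meas import *
o=env.get_obs(); print(o["tool_pos"],o["force"])
for n in("top","scene"):
    im,d,K,C=grab(n); W=cloud(d,K,C)
    m=(np.abs(W[...,0]-.641)<.02)&(W[...,1]<-.09)&(W[...,1]>-.27)&(W[...,2]>.008)&(W[...,2]<.15)
    q=W[m]; print(n,len(q)); 
    for y in np.arange(-.26,-.09,.015):
        s=q[abs(q[:,1]-y)<.0075]
        if len(s): print(y.round(3),len(s),np.percentile(s[:,2],[10,50,90,100]).round(3))
```

```text
[ 0.64459743 -0.21017744  0.18139278] [-0.37647122  0.04423123  0.56498577]
top 861
-0.26 55 [0.017 0.023 0.026 0.028]
-0.245 50 [0.015 0.019 0.022 0.023]
-0.23 75 [0.014 0.022 0.025 0.027]
-0.215 105 [0.017 0.023 0.025 0.027]
-0.2 82 [0.015 0.02  0.024 0.027]
-0.185 65 [0.014 0.018 0.022 0.025]
-0.17 66 [0.013 0.019 0.022 0.023]
-0.155 74 [0.01  0.018 0.022 0.025]
-0.14 77 [0.013 0.018 0.021 0.023]
-0.125 80 [0.01  0.018 0.022 0.024]
-0.11 92 [0.012 0.019 0.022 0.025]
-0.095 40 [0.009 0.019 0.021 0.023]
scene 532
-0.26 51 [0.011 0.019 0.025 0.03 ]
-0.245 41 [0.009 0.018 0.023 0.025]
-0.23 58 [0.011 0.018 0.024 0.028]
-0.215 58 [0.016 0.021 0.025 0.028]
-0.2 42 [0.013 0.02  0.023 0.027]
-0.185 40 [0.011 0.017 0.023 0.026]
-0.17 40 [0.011 0.017 0.02  0.021]
-0.155 43 [0.011 0.015 0.02  0.026]
-0.14 39 [0.011 0.016 0.019 0.024]
-0.125 41 [0.011 0.016 0.021 0.022]
-0.11 52 [0.012 0.018 0.023 0.024]
-0.095 27 [0.011 0.017 0.022 0.023]
```

Gate 3 is flat and held shut. Now pad 2.

{"op": "drive_tool", "data": {"moves": [1.62,5.26,0,0,0,1.62,5.26,0,0,0,1.62,5.26,0,0,0,1.62,5.26,0,0,0,1.62,5.26,0,0,0]}}

```text
time_s: 11.35
tool_pos: [0.5749, 0.0063, 0.1729]
tool_rot: [179.9, -0.2, -179.6]
force: [-0.2, -0.2, 0.6]
grip_width: 0.0005
grasp_force: 0.0
```

{"op": "drive_tool", "data": {"moves": [0,0,1.5,0,0,0,0,3,0,0,0,0,3.75,0,0,0,0,3.75,0,0,0,0,3.75,0,0]}}

```text
time_s: 11.98
tool_pos: [0.5776, 0.0009, 0.0259]
tool_rot: [-180.0, 0.1, 179.9]
force: [-0.5, -0.2, 0.3]
grip_width: 0.0006
grasp_force: 0.0
```

{"op": "drive_tool", "data": {"moves": [0,0,0,0,0]}}

```text
time_s: 12.1
tool_pos: [0.5784, 0.0017, 0.0269]
tool_rot: [180.0, 0.2, 180.0]
force: [0.4, 0.4, 1.1]
grip_width: 0.0001
grasp_force: 0.0
```

{"op": "drive_tool", "data": {"moves": [0,0,0.1,0,0,0,0,0.2,0,0,0,0,0.3,0,0,0,0,0.35,0,0,0,0,0.36,0,0]}}

```text
time_s: 12.72
tool_pos: [0.5774, 0.0023, 0.0143]
tool_rot: [179.9, 0.0, 180.0]
force: [-10.3, -0.1, 27.7]
grip_width: 0.0004
grasp_force: 13.5
```

{"op": "drive_tool", "data": {"moves": [0,0,0,0,0,0,0,0,0,0]}}

```text
time_s: 12.98
tool_pos: [0.5775, 0.0022, 0.0143]
tool_rot: [179.9, 0.0, 180.0]
force: [-8.7, 1.0, 25.2]
grip_width: 0.0002
grasp_force: 12.4
```

{"op": "drive_tool", "data": {"moves": [0.1,0,-0.05,0,0,0.35,0,-0.05,0,0,0.6,-0.01,-0.05,0,0,0.85,-0.01,-0.05,0,0,1.1,-0.02,-0.05,0,0]}}

```text
time_s: 13.6
tool_pos: [0.5353, 0.0015, 0.0144]
tool_rot: [180.0, 0.3, -180.0]
force: [3.0, -0.6, 8.6]
grip_width: 0.0006
grasp_force: 3.8
```

{"op": "drive_tool", "data": {"moves": [0.2,0,0,0,0,0.4,-0.01,0,0,0,0.6,-0.01,0,0,0,0.8,-0.01,0,0,0,0.9,-0.01,0,0,0]}}

```text
time_s: 14.22
tool_pos: [0.4999, 0.0012, 0.0144]
tool_rot: [180.0, 0.4, -180.0]
force: [4.9, -0.3, 7.0]
grip_width: 0.0004
grasp_force: 2.8
```

{"op": "drive_tool", "data": {"moves": [0.03,0,0,0,0,0.03,0,0,0,0]}}

```text
time_s: 14.48
tool_pos: [0.4987, 0.0012, 0.0144]
tool_rot: [180.0, 0.4, -180.0]
force: [3.3, 0.2, 6.8]
grip_width: 0.0008
grasp_force: 3.5
```

```bash
cat > front.py <<'E'
import sys
from h import *
y=float(sys.argv[1]); x0=float(sys.argv[2])
o=env.get_obs(); print(o["tool_pos"],o["force"])
im,d,K,C=grab("wrist"); W=cloud(d,K,C)
m=(np.abs(W[...,1]-y)<.045)&(W[...,2]<.03)
for x in np.arange(x0-.016,x0+.02,.003):
    s=W[m&(np.abs(W[...,0]-x)<.0015)][:,2]
    if len(s)>5: print("dock x %+.3f"%(x-x0),len(s),np.percentile(s,[10,50,90]).round(4))
E
python3 front.py 0 .484
```

```text
[0.49873199 0.00117123 0.01443503] [3.27180996 0.15775049 6.83669055]
dock x -0.016 1520 [0.0008 0.0016 0.0024]
dock x -0.013 1486 [0.0008 0.0016 0.0024]
dock x -0.010 2657 [0.001  0.0034 0.0131]
dock x -0.007 2131 [0.0061 0.0134 0.0143]
dock x -0.004 1670 [0.013  0.0137 0.0145]
dock x -0.001 1631 [0.0128 0.0137 0.0146]
dock x +0.002 1445 [0.0129 0.0145 0.0154]
dock x +0.005 803 [0.0147 0.02   0.0282]
dock x +0.008 26 [0.0139 0.0153 0.0244]
dock x +0.011 15 [0.0139 0.0149 0.0155]
dock x +0.014 15 [0.0144 0.0153 0.0159]
dock x +0.017 9 [0.0145 0.0151 0.0155]
```

Pad 2 is home. Now gate 2.

{"op": "drive_tool", "data": {"moves": [0.05,0,0,0,0,0.05,0,-1,0,0,0.05,0,-3,0,0,0.05,0,-4.15,0,0,0.05,0,-4.15,0,0]}}

```text
time_s: 15.15
tool_pos: [0.4964, 0.0011, 0.1834]
tool_rot: [179.9, 0.5, -180.0]
force: [0.4, 1.0, -1.5]
grip_width: 0.0006
grasp_force: 0.0
```

{"op": "drive_tool", "data": {"moves": [0,0,0,0,0]}}

```text
time_s: 15.28
tool_pos: [0.4928, 0.001, 0.1781]
tool_rot: [180.0, -0.1, -180.0]
force: [0.5, 0.1, -0.2]
grip_width: 0.0006
grasp_force: 0.0
```

{"op": "drive_tool", "data": {"moves": [-3.77,1.19,0,0,0,-3.77,1.19,0,0,0,-3.77,1.19,0,0,0,-3.77,1.19,0,0,0,-3.77,1.19,0,0,0]}}

```text
time_s: 15.9
tool_pos: [0.6427, 0.0476, 0.1766]
tool_rot: [-179.9, -0.2, 179.9]
force: [-0.5, 0.2, 0.2]
grip_width: 0.0006
grasp_force: 0.0
```

{"op": "drive_tool", "data": {"moves": [0,0,0.8,0,0,0,0,1.6,0,0,0,0,1.6,0,0,0,0,1.6,0,0]}}

```text
time_s: 16.4
tool_pos: [0.6445, 0.0481, 0.1161]
tool_rot: [180.0, 0.1, 180.0]
force: [0.4, -0.6, -0.5]
grip_width: 0.0001
grasp_force: 0.0
```

{"op": "drive_tool", "data": {"moves": [0,-0.375,0.1,0,0,0,-0.675,0.3,0,0,0,-0.975,0.52,0,0,0,-1.175,0.73,0,0,0,-1.375,0.95,0,0]}}

```text
time_s: 17.02
tool_pos: [0.6443, -0.007, 0.076]
tool_rot: [180.0, -0.0, 180.0]
force: [-0.8, 0.7, -0.4]
grip_width: 0.0008
grasp_force: 0.2
```

{"op": "drive_tool", "data": {"moves": [0,-0.25,0.36,0,0,0,-0.35,0.56,0,0,0,-0.45,0.77,0,0,0,-0.5,0.91,0,0,0,-0.55,1.06,0,0]}}

```text
time_s: 17.65
tool_pos: [0.6446, -0.0282, 0.0342]
tool_rot: [180.0, 0.0, -180.0]
force: [0.2, 0.3, 0.9]
grip_width: 0.0006
grasp_force: 0.3
```

{"op": "drive_tool", "data": {"moves": [0,-0.04,0.15,0,0,0,-0.06,0.25,0,0,0,-0.06,0.3,0,0,0,-0.06,0.35,0,0,0,-0.06,0.4,0,0]}}

```text
time_s: 18.27
tool_pos: [0.6446, -0.0312, 0.0187]
tool_rot: [-180.0, 0.0, 180.0]
force: [-2.6, -0.8, 10.5]
grip_width: 0.0007
grasp_force: 5.6
```

{"op": "drive_tool", "data": {"moves": [0,0,0,0,0,0,0,0,0,0]}}

```text
time_s: 18.52
tool_pos: [0.6446, -0.0312, 0.0189]
tool_rot: [-180.0, 0.0, 180.0]
force: [-1.1, -0.1, 5.2]
grip_width: 0.0009
grasp_force: 2.5
```

{"op": "drive_tool", "data": {"moves": [0,0,0.06,0,0,0,0,0.06,0,0,0,0,-1.5,0,0,0,0,-3,0,0,0,0,-4.2,0,0]}}

```text
time_s: 19.15
tool_pos: [0.6448, -0.031, 0.1886]
tool_rot: [180.0, 0.1, 180.0]
force: [0.8, 0.3, -0.1]
grip_width: 0.0004
grasp_force: 0.0
```

{"op": "drive_tool", "data": {"moves": [2.6,5.29,0,0,0,2.6,5.29,0,0,0,2.6,5.29,0,0,0,2.6,5.29,0,0,0,2.6,5.29,0,0,0]}}

```text
time_s: 19.77
tool_pos: [0.5379, 0.1863, 0.1857]
tool_rot: [179.9, -0.1, -179.5]
force: [-0.3, 0.3, 0.5]
grip_width: -0.0001
grasp_force: 0.0
```

{"op": "drive_tool", "data": {"moves": [0,0,0,0,0,0,0,0,0,0]}}

```text
time_s: 20.02
tool_pos: [0.5412, 0.1787, 0.1862]
tool_rot: [-180.0, 0.0, 179.8]
force: [0.8, 0.2, -1.0]
grip_width: 0.0004
grasp_force: 0.0
```

Run:
```python
from h import *
o=env.get_obs(); print(o["tool_pos"],o["force"])
im,d,K,C=grab("top"); W=cloud(d,K,C)
m=(np.abs(W[...,0]-.644)<.012)&(W[...,2]<.2)
for y in np.arange(-.06,.08,.02):
    s=W[m&(abs(W[...,1]-y)<.01)]; 
    if len(s): print("gate2 y %.2f"%y,len(s),np.percentile(s[:,2],[50,90,100]).round(3))
im,d,K,C=grab("wrist"); W=cloud(d,K,C)
for y in(.15,.18,.21):
  m=(np.abs(W[...,1]-y)<.006)&(W[...,2]<.03)
  print(y,[(x.round(4),np.median(W[m&(np.abs(W[...,0]-x)<.0012)][:,2]).round(3)) for x in np.arange(.436,.545,.003) if (m&(np.abs(W[...,0]-x)<.0012)).sum()>5])
for x in (.47,.50):
  m=(np.abs(W[...,0]-x)<.003)
  print(x,[(y.round(3),np.median(W[m&(np.abs(W[...,1]-y)<.0012)][:,2]).round(3)) for y in np.arange(.11,.26,.003) if (m&(np.abs(W[...,1]-y)<.0012)).sum()>3])
```

```text
[0.54116754 0.17868198 0.18621941] [ 0.76357663  0.19468982 -1.02334124]
gate2 y -0.06 94 [0.018 0.022 0.023]
gate2 y -0.04 99 [0.023 0.025 0.027]
gate2 y -0.02 103 [0.021 0.024 0.027]
gate2 y 0.00 92 [0.018 0.022 0.024]
gate2 y 0.02 90 [0.018 0.021 0.023]
gate2 y 0.04 90 [0.018 0.021 0.023]
gate2 y 0.06 106 [0.018 0.021 0.024]
gate2 y 0.08 88 [0.018 0.022 0.024]
0.15 [(np.float64(0.436), np.float64(0.002)), (np.float64(0.439), np.float64(0.002)), (np.float64(0.442), np.float64(0.013)), (np.float64(0.445), np.float64(0.014)), (np.float64(0.448), np.float64(0.014)), (np.float64(0.451), np.float64(0.013)), (np.float64(0.454), np.float64(0.005)), (np.float64(0.457), np.float64(0.005)), (np.float64(0.46), np.float64(0.005)), (np.float64(0.463), np.float64(0.005)), (np.float64(0.466), np.float64(0.005)), (np.float64(0.469), np.float64(0.005)), (np.float64(0.472), np.float64(0.005)), (np.float64(0.475), np.float64(0.005)), (np.float64(0.478), np.float64(0.005)), (np.float64(0.481), np.float64(0.005)), (np.float64(0.484), np.float64(0.005)), (np.float64(0.487), np.float64(0.005)), (np.float
[... 7051 characters left out ...]
), np.float64(0.005)), (np.float64(0.212), np.float64(0.005)), (np.float64(0.215), np.float64(0.005)), (np.float64(0.218), np.float64(0.005)), (np.float64(0.221), np.float64(0.005)), (np.float64(0.224), np.float64(0.005)), (np.float64(0.227), np.float64(0.004)), (np.float64(0.23), np.float64(0.005)), (np.float64(0.233), np.float64(0.006)), (np.float64(0.236), np.float64(0.014)), (np.float64(0.239), np.float64(0.013)), (np.float64(0.242), np.float64(0.013)), (np.float64(0.245), np.float64(0.002)), (np.float64(0.248), np.float64(0.002)), (np.float64(0.251), np.float64(0.002)), (np.float64(0.254), np.float64(0.002)), (np.float64(0.257), np.float64(0.002)), (np.float64(0.26), np.float64(0.002))]
```

Gate 2 is shut. For dock 1, the front stop's inner face is at x=0.450, the pad front at 0.5185 and the lane centre at y=0.179.

{"op": "drive_tool", "data": {"moves": [0,0.02,1.5,0,0,0,0.02,3,0,0,0,0.02,3.9,0,0,0,0.02,3.9,0,0,0,0.02,3.9,0,0]}}

```text
time_s: 20.75
tool_pos: [0.542, 0.1814, 0.032]
tool_rot: [180.0, 0.1, 179.9]
force: [0.8, -0.1, 0.2]
grip_width: 0.0006
grasp_force: 0.0
```

{"op": "drive_tool", "data": {"moves": [0,0,0.05,0,0,0,0,0.1,0,0,0,0,0.15,0,0,0,0,0.2,0,0,0,0,0.2,0,0]}}

```text
time_s: 21.38
tool_pos: [0.5402, 0.1815, 0.0222]
tool_rot: [-180.0, -0.0, -180.0]
force: [0.3, -0.6, -0.2]
grip_width: 0.0009
grasp_force: 0.0
```

Command z is about 0.022. I'll go down about 9.6 mm more.

{"op": "drive_tool", "data": {"moves": [0,0,0.08,0,0,0,0,0.15,0,0,0,0,0.2,0,0,0,0,0.23,0,0,0,0,0.23,0,0]}}

```text
time_s: 22.0
tool_pos: [0.5406, 0.1816, 0.0145]
tool_rot: [180.0, -0.0, 180.0]
force: [-3.8, -0.6, 8.6]
grip_width: 0.0005
grasp_force: 4.6
```

{"op": "drive_tool", "data": {"moves": [0,0,0,0,0,0,0,0,0,0]}}

```text
time_s: 22.25
tool_pos: [0.5406, 0.1816, 0.0145]
tool_rot: [180.0, -0.0, 180.0]
force: [-3.5, -0.6, 8.8]
grip_width: 0.0002
grasp_force: 4.6
```

{"op": "drive_tool", "data": {"moves": [0.1,0,0.02,0,0,0.35,0,0.02,0,0,0.6,-0.01,0.02,0,0,0.85,-0.02,0.02,0,0,1.1,-0.03,0.02,0,0]}}

```text
time_s: 22.88
tool_pos: [0.4994, 0.1811, 0.0145]
tool_rot: [179.9, 0.4, 180.0]
force: [2.4, -0.6, 7.6]
grip_width: 0.0004
grasp_force: 3.4
```

{"op": "drive_tool", "data": {"moves": [0.2,0,0,0,0,0.4,-0.01,0,0,0,0.6,-0.01,0,0,0,0.75,-0.02,0,0,0,0.82,-0.02,0,0,0]}}

```text
time_s: 23.5
tool_pos: [0.4671, 0.1805, 0.0144]
tool_rot: [179.8, 0.4, 180.0]
force: [4.2, 0.2, 5.0]
grip_width: 0.0007
grasp_force: 2.6
```

{"op": "drive_tool", "data": {"moves": [0.03,0,0,0,0,0.03,0,0,0,0]}}

```text
time_s: 23.75
tool_pos: [0.466, 0.1805, 0.0144]
tool_rot: [179.8, 0.4, 180.0]
force: [2.5, -0.3, 6.8]
grip_width: 0.0008
grasp_force: 3.0
```

```bash
python3 front.py .179 .450
```

```text
[0.46595585 0.18049458 0.01442396] [ 2.54989704 -0.34657059  6.79107972]
dock x -0.016 1533 [0.001  0.0018 0.0026]
dock x -0.013 1506 [0.001  0.0018 0.0025]
dock x -0.010 2670 [0.0014 0.0055 0.0136]
dock x -0.007 2096 [0.0062 0.0134 0.0143]
dock x -0.004 1653 [0.0129 0.0137 0.0145]
dock x -0.001 1693 [0.0128 0.0138 0.0148]
dock x +0.002 1791 [0.0132 0.0147 0.0156]
dock x +0.005 697 [0.0143 0.0152 0.026 ]
dock x +0.008 400 [0.015  0.0214 0.0285]
dock x +0.011 13 [0.0142 0.0148 0.0155]
dock x +0.014 13 [0.0141 0.0146 0.0155]
dock x +0.017 14 [0.014  0.0149 0.0156]
```

Pad 1 is home. Now gate 1.

{"op": "drive_tool", "data": {"moves": [0.05,0,0,0,0,0.05,0,-1,0,0,0.05,0,-3,0,0,0.05,0,-4.15,0,0,0.05,0,-4.15,0,0]}}

```text
time_s: 24.42
tool_pos: [0.4638, 0.1809, 0.1838]
tool_rot: [179.7, 0.5, 180.0]
force: [-0.4, 0.5, -0.8]
grip_width: 0.0003
grasp_force: 0.0
```

{"op": "drive_tool", "data": {"moves": [0,0,0,0,0]}}

```text
time_s: 24.55
tool_pos: [0.4602, 0.1795, 0.1781]
tool_rot: [180.0, -0.0, 180.0]
force: [-0.0, -0.1, -1.4]
grip_width: 0.0004
grasp_force: 0.0
```

{"op": "drive_tool", "data": {"moves": [-3.73,1.2,0,0,0,-3.73,1.2,0,0,0,-3.73,1.2,0,0,0,-3.73,1.2,0,0,0,-3.73,1.2,0,0,0]}}

```text
time_s: 25.18
tool_pos: [0.6082, 0.2267, 0.1762]
tool_rot: [-179.9, -0.2, 180.0]
force: [-0.4, 0.9, 0.3]
grip_width: 0.0007
grasp_force: 0.0
```

{"op": "drive_tool", "data": {"moves": [0,0,0.8,0,0,0,0,1.6,0,0,0,0,1.6,0,0,0,0,1.6,0,0,0,0,1.6,0,0]}}

```text
time_s: 25.8
tool_pos: [0.6105, 0.2278, 0.1164]
tool_rot: [179.9, 0.2, 180.0]
force: [0.1, 0.8, 0.7]
grip_width: 0.0008
grasp_force: 0.0
```

{"op": "drive_tool", "data": {"moves": [0,-0.375,0.1,0,0,0,-0.675,0.3,0,0,0,-0.975,0.52,0,0,0,-1.175,0.73,0,0,0,-1.375,0.95,0,0]}}

```text
time_s: 26.42
tool_pos: [0.6095, 0.1719, 0.0756]
tool_rot: [180.0, -0.0, 180.0]
force: [0.6, 1.1, 0.1]
grip_width: 0.0006
grasp_force: 0.2
```

{"op": "drive_tool", "data": {"moves": [0,-0.25,0.36,0,0,0,-0.35,0.56,0,0,0,-0.45,0.77,0,0,0,-0.5,0.91,0,0,0,-0.55,1.06,0,0]}}

```text
time_s: 27.05
tool_pos: [0.6098, 0.1508, 0.0338]
tool_rot: [180.0, 0.0, -180.0]
force: [0.4, 0.1, 0.3]
grip_width: 0.0001
grasp_force: 0.3
```

{"op": "drive_tool", "data": {"moves": [0,-0.04,0.15,0,0,0,-0.06,0.25,0,0,0,-0.06,0.3,0,0,0,-0.06,0.35,0,0,0,-0.06,0.4,0,0]}}

```text
time_s: 27.68
tool_pos: [0.6098, 0.1478, 0.0186]
tool_rot: [-180.0, 0.0, 180.0]
force: [-4.1, -1.7, 12.3]
grip_width: 0.0003
grasp_force: 6.4
```

{"op": "drive_tool", "data": {"moves": [0,0,0.05,0,0,0,0,0.05,0,0]}}

```text
time_s: 27.92
tool_pos: [0.6099, 0.1478, 0.0185]
tool_rot: [180.0, -0.0, 180.0]
force: [-5.0, -1.5, 16.1]
grip_width: 0.0009
grasp_force: 7.9
```

{"op": "drive_tool", "data": {"moves": [0,0,-1,0,0,0,0,-3,0,0,0,0,-4.5,0,0,0,0,-4.5,0,0]}}

```text
time_s: 28.42
tool_pos: [0.6122, 0.1482, 0.2012]
tool_rot: [179.8, 0.5, 180.0]
force: [0.1, -0.4, 0.0]
grip_width: 0.0005
grasp_force: 0.0
```

```bash
cat > chk.py <<'E'
from h import *
o=env.get_obs(); print(o["tool_pos"],o["tool_rot"],o["qpos"].round(1))
for n in("top","scene"):
    im,d,K,C=grab(n); W=cloud(d,K,C)
    for k,x,yc in((1,.610,.183),(2,.644,.004),(3,.641,-.1745)):
        m=(np.abs(W[...,0]-x)<.012)&(W[...,2]<.17)
        print(n,"gate",k,[np.percentile(s,90).round(3) for s in (W[m&(abs(W[...,1]-yc-y)<.01)][:,2] for y in(-.06,-.04,-.02,0,.02,.04)) if len(s)>5])
    g=cv2.inRange(cv2.cvtColor(im,cv2.COLOR_RGB2HSV),(28,110,60),(45,255,255))
    nn,lab,st,ce=cv2.connectedComponentsWithStats(g)
    for i in range(1,nn):
        if st[i,4]>60:
            ys,xs=np.where(lab==i); z=np.nanmedian(W[ys,xs,2])
            P=np.array([onplane(u,v,z,K,C)[:2] for u,v in zip(xs,ys)],np.float32)
            if P[:,0].mean()<.9 and st[i,4]>90: print(n,"green px",ce[i].round(),"z %.4f"%z,[np.round(q,4) for q in cv2.minAreaRect(P)])
E
python3 chk.py
```

```text
[0.61218623 0.14824168 0.20118165] [179.83922414   0.45523669 179.97715234] [-37.7  17.   26.7  89.3  -7.9  75.   80. ]
top gate 1 [np.float64(0.023), np.float64(0.025), np.float64(0.021), np.float64(0.019), np.float64(0.02)]
top gate 2 [np.float64(0.023), np.float64(0.025), np.float64(0.024), np.float64(0.021), np.float64(0.022), np.float64(0.021)]
top gate 3 [np.float64(0.024), np.float64(0.025), np.float64(0.023), np.float64(0.021), np.float64(0.022), np.float64(0.021)]
top green px [427. 164.] z 0.0119 [array([ 0.7915, -0.2741]), array([0.0933, 0.0185]), np.float64(15.602)]
top green px [478. 263.] z 0.0183 [array([ 0.5658, -0.3704]), array([0.1214, 0.0243]), np.float64(75.1519)]
scene gate 1 [np.float64(0.023), np.float64(0.025), np.float64(0.024), np.float64(0.02), np.float64(0.021), np.float64(0.022)]
scene gate 2 [np.float64(0.022), np.float64(0.026), np.float64(0.024), np.float64(0.021), np.float64(0.023), np.float64(0.021)]
scene gate 3 [np.float64(0.022), np.float64(0.026), np.float64(0.025), np.float64(0.022), np.float64(0.022), np.float64(0.021)]
scene green px [422. 265.] z 0.0116 [array([ 0.7886, -0.2763]), array([0.0893, 0.0126]), np.float64(14.2189)]
scene green px [406. 331.] z 0.0167 [array([ 0.5624, -0.3707]), array([0.1222, 0.0265]), np.float64(74.9242)]
```

All three gates are shut. I can't see the catch state directly, but the gates stay down with the tool off them. The marker is at (0.565, -0.369), with its long axis at 75° and its top at z≈0.017, measured from both views.

{"op": "drive_tool", "data": {"moves": [0.56,-6.45,0,0,50,0.56,-6.45,0,0,50,0.56,-6.45,0,0,50,0.56,-6.45,0,0,50,0.56,-6.45,0,0,50]}}

```text
time_s: 29.15
tool_pos: [0.5844, -0.1167, 0.1937]
tool_rot: [-179.8, -0.2, 179.4]
force: [-0.6, 0.6, -0.0]
grip_width: 0.0426
grasp_force: 0.0
```

{"op": "drive_tool", "data": {"moves": [0.56,-6.45,0,0,50,0.56,-6.45,0,0,50,0.56,-6.45,0,0,50,0.56,-6.45,0,0,50,0.56,-6.45,0,0,50]}}

```text
time_s: 29.78
tool_pos: [0.5611, -0.373, 0.1933]
tool_rot: [-179.9, -0.3, 179.5]
force: [-0.9, 0.8, -0.2]
grip_width: 0.0499
grasp_force: 0.0
```

{"op": "drive_tool", "data": {"moves": [0,0,0,1,50,0,0,0,2,50,0,0,0,3,50,0,0,0,4,50,0,0,0,5,50]}}

```text
time_s: 30.4
tool_pos: [0.5652, -0.3652, 0.1936]
tool_rot: [-180.0, -0.2, 129.8]
force: [0.5, 0.4, 0.2]
grip_width: 0.0495
grasp_force: 0.0
```

{"op": "drive_tool", "data": {"moves": [0,0,0,1,50,0,0,0,2,50,0,0,0,3,50,0,0,0,4,50,0,0,0,5,50]}}

```text
time_s: 31.02
tool_pos: [0.5653, -0.3653, 0.1936]
tool_rot: [-179.8, -0.1, 79.8]
force: [0.7, -0.3, -0.0]
grip_width: 0.0502
grasp_force: 0.0
```

{"op": "drive_tool", "data": {"moves": [0,0,0,0.5,50,0,0,0,0.5,50,0,0,0,0.5,50]}}

```text
time_s: 31.4
tool_pos: [0.565, -0.3667, 0.1948]
tool_rot: [-179.9, -0.1, 75.1]
force: [-0.3, -0.1, 0.2]
grip_width: 0.0503
grasp_force: 0.0
```

```bash
cat > mk.py <<'E'
from h import *
o=env.get_obs(); print(o["tool_pos"],o["tool_rot"],o["grip_width"])
im,d,K,C=grab("wrist"); W=cloud(d,K,C)
g=cv2.inRange(cv2.cvtColor(im,cv2.COLOR_RGB2HSV),(28,110,60),(45,255,255))
nn,lab,st,ce=cv2.connectedComponentsWithStats(g)
for i in range(1,nn):
    if st[i,4]>400:
        ys,xs=np.where(lab==i); z=np.nanmedian(W[ys,xs,2])
        P=np.array([onplane(u,v,z,K,C)[:2] for u,v in zip(xs,ys)],np.float32)
        r=cv2.minAreaRect(P); print("green",ce[i].round(),"z %.4f"%z,[np.round(q,4) for q in r],st[i])
save("wm",im)
E
python3 mk.py
```

```text
[ 0.56501411 -0.36665919  0.19480166] [-1.79916159e+02 -5.37138859e-02  7.51453356e+01] 0.05029193744716514
green [573.  33.] z 0.0113 [array([ 0.7906, -0.2747]), array([0.0933, 0.0176]), np.float64(15.264)] [ 515    0  125   73 2923]
green [317. 226.] z 0.0172 [array([ 0.567, -0.37 ]), array([0.122 , 0.0244]), np.float64(75.2372)] [ 301  153   32  149 4355]
```

View pics/wm.png

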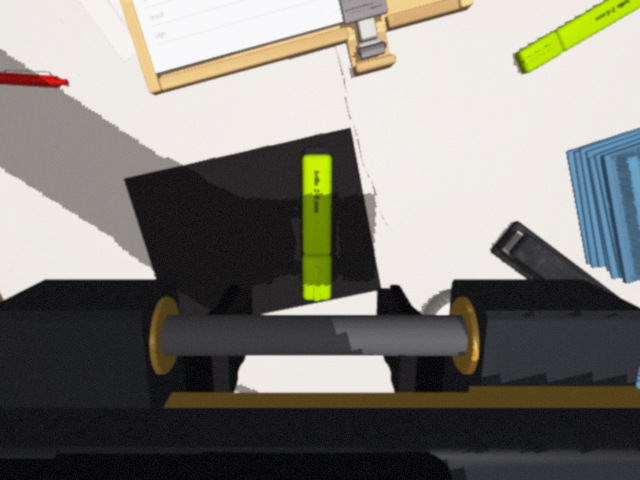

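The marker is vertical in the picture at (317,226), centred between the fingers, with its top at z=0.017 and the black tip upward. Descending to grasp.

{"op": "drive_tool", "data": {"moves": [0,0.06,1.5,0,50,0,0.06,3,0,50,0,0.06,4,0,50,0,0.06,4.3,0,50,0,0.06,4.3,0,50]}}

```text
time_s: 32.08
tool_pos: [0.5672, -0.3687, 0.0243]
tool_rot: [-180.0, 0.0, 75.0]
force: [0.4, -0.4, 0.0]
grip_width: 0.0501
grasp_force: 0.0
```

{"op": "drive_tool", "data": {"moves": [0,0,0.1,0,50,0,0,0.2,0,50,0,0,0.25,0,50,0,0,0.25,0,50]}}

```text
time_s: 32.58
tool_pos: [0.5672, -0.3685, 0.0141]
tool_rot: [180.0, -0.0, 75.0]
force: [-0.5, 0.0, -0.5]
grip_width: 0.05
grasp_force: 0.0
```

{"op": "drive_tool", "data": {"moves": [0,0,0.1,0,50,0,0,0.2,0,50,0,0,0.2,0,50,0,0,0.2,0,30,0,0,0.2,0,20], "squeeze": 30}}

```text
time_s: 33.2
tool_pos: [0.5672, -0.3686, 0.0061]
tool_rot: [180.0, -0.0, 75.0]
force: [-0.0, -0.9, 0.0]
grip_width: 0.037
grasp_force: 0.0
```

{"op": "drive_tool", "data": {"moves": [0,0,0,0,15,0,0,0,0,15,0,0,0,0,15,0,0,0,0,15]}}

```text
time_s: 33.7
tool_pos: [0.5672, -0.3686, 0.0061]
tool_rot: [180.0, -0.0, 75.0]
force: [0.6, 0.4, 0.8]
grip_width: 0.0234
grasp_force: 30.0
```

Grasped, width 23.4 mm. Lifting and carrying.

{"op": "drive_tool", "data": {"moves": [0,0,-0.5,0,15,0,0,-1.2,0,15,0,0,-2.2,0,15,0,0,-3,0,15,0,0,-3,0,15], "squeeze": 40}}

```text
time_s: 34.33
tool_pos: [0.5685, -0.3703, 0.1305]
tool_rot: [179.6, 0.1, 75.0]
force: [-0.4, -0.8, 0.1]
grip_width: 0.0235
grasp_force: 40.0
```

{"op": "drive_tool", "data": {"moves": [1.14,-0.4,0,0,15,2.28,-0.8,0,0,15,3.42,-1.2,0,0,15,4.56,-1.6,0,0,15,5.7,-1.97,0,0,15]}}

```text
time_s: 34.95
tool_pos: [0.5493, -0.1262, 0.1256]
tool_rot: [-179.9, -0.0, 75.0]
force: [1.1, -0.8, 0.3]
grip_width: 0.0235
grasp_force: 40.0
```

{"op": "drive_tool", "data": {"moves": [1.14,-0.4,0,0,15,2.28,-0.8,0,0,15,3.42,-1.2,0,0,15,4.56,-1.6,0,0,15,5.7,-1.97,0,0,15]}}

```text
time_s: 35.58
tool_pos: [0.5322, 0.1143, 0.1259]
tool_rot: [-180.0, -0.0, 75.0]
force: [1.2, -0.4, 0.8]
grip_width: 0.0234
grasp_force: 40.0
```

{"op": "drive_tool", "data": {"moves": [1.14,-0.4,0,0,15,2.28,-0.8,0,0,15,3.42,-1.2,0,0,15,4.56,-1.6,0,0,15,5.7,-1.97,0,0,15]}}

```text
time_s: 36.2
tool_pos: [0.5151, 0.3548, 0.1257]
tool_rot: [-180.0, 0.0, 75.0]
force: [0.6, 0.7, 1.0]
grip_width: 0.0235
grasp_force: 40.0
```

{"op": "drive_tool", "data": {"moves": [0,0,0,-1,15,0,0,0,-2,15,0,0,0,-3,15,0,0,0,-4,15,0,0,0,-5,15]}}

```text
time_s: 36.83
tool_pos: [0.5154, 0.3529, 0.1256]
tool_rot: [-179.9, 0.0, 125.3]
force: [-0.2, 0.5, -0.4]
grip_width: 0.023
grasp_force: 40.0
```

{"op": "drive_tool", "data": {"moves": [0,0,0,-1,15,0,0,0,-2,15,0,0,0,-3,15,0,0,0,-4,15,0,0,0,-5,15]}}

```text
time_s: 37.45
tool_pos: [0.5154, 0.3529, 0.1256]
tool_rot: [-180.0, -0.0, 175.3]
force: [-0.6, -0.3, -0.3]
grip_width: 0.0235
grasp_force: 40.0
```

{"op": "drive_tool", "data": {"moves": [0,0,0,-0.65,15,0,0,0,-0.65,15,0,0,0,-0.65,15]}}

```text
time_s: 37.83
tool_pos: [0.5157, 0.3531, 0.1258]
tool_rot: [-180.0, -0.0, -178.6]
force: [0.4, 0.7, -0.5]
grip_width: 0.0238
grasp_force: 40.0
```

```bash
sed -i 's/"wm"/"wt"/' mk.py && python3 mk.py
```

```text
[0.51568565 0.35312457 0.12581937] [-1.79987378e+02 -1.72256091e-02 -1.78623318e+02] 0.02383833362957885
green [314. 239.] z 0.1369 [array([0.4863, 0.3529]), array([0.056 , 0.0226]), np.float64(1.4511)] [ 282  165   64  151 8927]
green [314. 374.] z 0.1370 [array([0.5393, 0.3543]), array([0.0166, 0.0226]), np.float64(1.4584)] [ 285  355   59   39 2193]
```

View pics/wt.png

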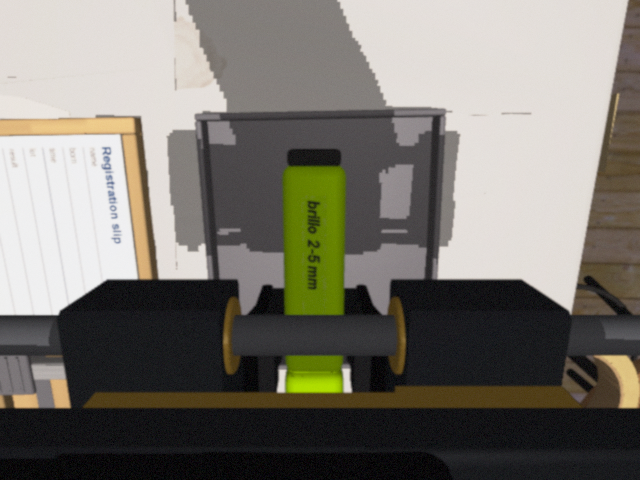

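The marker is held level over the tray, tip toward me. The tray's inner walls are at about u=212 and u=432. I'll check the tray position and floor height in this view before lowering.

Run:
```python
from h import *
im,d,K,C=grab("wrist"); W=cloud(d,K,C)
for u,v in((205,120),(440,112),(212,250),(432,250)): print((u,v),onplane(u,v,.022,K,C).round(4))
for u,v in((250,170),(400,170),(240,250),(410,260)): print("floor",W[v-6:v+6,u-6:u+6,2].mean().round(4))
m=(W[...,2]<.04)
for x in(.46,.48): print([(y.round(3),np.median(W[m&(abs(W[...,0]-x)<.003)&(abs(W[...,1]-y)<.0015)][:,2]).round(3)) for y in list(np.arange(.268,.29,.003))+list(np.arange(.42,.44,.003))])
```

```text
(205, 120) [0.4397 0.2867 0.022 ]
(440, 112) [0.4316 0.4264 0.022 ]
(212, 250) [0.5197 0.2883 0.022 ]
(432, 250) [0.516  0.4294 0.022 ]
floor nan
floor 0.0047
floor 0.0049
floor 0.0046
[(np.float64(0.268), np.float64(0.002)), (np.float64(0.271), np.float64(0.002)), (np.float64(0.274), np.float64(0.002)), (np.float64(0.277), np.float64(nan)), (np.float64(0.28), np.float64(0.023)), (np.float64(0.283), np.float64(0.023)), (np.float64(0.286), np.float64(0.009)), (np.float64(0.289), np.float64(0.005)), (np.float64(0.42), np.float64(0.005)), (np.float64(0.423), np.float64(0.005)), (np.float64(0.426), np.float64(0.011)), (np.float64(0.429), np.float64(0.023)), (np.float64(0.432), np.float64(0.022)), (np.float64(0.435), np.float64(0.002)), (np.float64(0.438), np.float64(0.001))]
[(np.float64(0.268), np.float64(0.002)), (np.float64(0.271), np.float64(0.002)), (np.float64(0.274), np.float64(0.002)), (np.float64(0.277), np.float64(0.002)), (np.float64(0.28), np.float64(nan)), (np.float64(0.283), np.float64(0.023)), (np.float64(0.286), np.float64(0.013)), (np.float64(0.289), np.float64(0.005)), (np.float64(0.42), np.float64(0.005)), (np.float64(0.423), np.float64(0.005)), (np.float64(0.426), np.float64(0.005)), (np.float64(0.429), np.float64(0.018)), (np.float64(0.432), np.float64(0.022)), (np.float64(0.435), np.float64(nan)), (np.float64(0.438), np.float64(0.002))]
  return _methods._mean(a, axis=axis, dtype=dtype,
  ret = ret.dtype.type(ret / rcount)
```

{"op": "drive_tool", "data": {"moves": [0,0.05,0.8,0,15,0,0.05,1.6,0,15,0,0.05,2.3,0,15,0,0.05,2.6,0,15,0,0.05,2.6,0,15]}}

```text
time_s: 38.55
tool_pos: [0.5155, 0.3551, 0.0215]
tool_rot: [-179.9, -0.0, -178.5]
force: [1.4, 0.1, 0.6]
grip_width: 0.0237
grasp_force: 40.0
```

{"op": "drive_tool", "data": {"moves": [0,0,0.1,0,15,0,0,0.2,0,15,0,0,0.28,0,15,0,0,0.33,0,15,0,0,0.33,0,15]}}

```text
time_s: 39.17
tool_pos: [0.5157, 0.3553, 0.0087]
tool_rot: [-180.0, -0.0, -178.5]
force: [0.0, 0.4, -0.8]
grip_width: 0.0233
grasp_force: 40.0
```

{"op": "drive_tool", "data": {"moves": [0,0,0.03,0,15,0,0,0.05,0,15,0,0,0.05,0,15]}}

```text
time_s: 39.55
tool_pos: [0.5158, 0.3554, 0.007]
tool_rot: [180.0, 0.0, -178.5]
force: [0.4, -0.8, 1.2]
grip_width: 0.0235
grasp_force: 40.0
```

{"op": "drive_tool", "data": {"moves": [0,0,0,0,30,0,0,0,0,45,0,0,0,0,50,0,0,0,0,50,0,0,0,0,50]}}

```text
time_s: 40.17
tool_pos: [0.5158, 0.3554, 0.0068]
tool_rot: [180.0, 0.0, -178.5]
force: [0.1, -0.3, 0.3]
grip_width: 0.0494
grasp_force: 0.0
```

{"op": "drive_tool", "data": {"moves": [0,0,-0.5,0,50,0,0,-2,0,50,0,0,-3.5,0,50,0,0,-5,0,50,0,0,-5,0,50]}}

```text
time_s: 40.8
tool_pos: [0.5192, 0.3566, 0.2145]
tool_rot: [179.5, 0.5, -178.5]
force: [0.9, -0.7, -0.0]
grip_width: 0.0498
grasp_force: 0.0
```

{"op": "drive_tool", "data": {"moves": [0,-6,0,0,50,0,-6,0,0,50,0,-6,0,0,50,0,-6,0,0,50,0,-6,0,0,50]}}

```text
time_s: 41.42
tool_pos: [0.5222, 0.1095, 0.2074]
tool_rot: [180.0, 0.0, -179.0]
force: [0.9, 0.9, 1.0]
grip_width: 0.05
grasp_force: 0.0
```

```bash
python3 chk.py
python3 - <<'E'
from h import *
im,d,K,C=grab("top"); save("topend",im)
im,d,K,C=grab("scene"); save("sceneend",cv2.resize(im[150:400,120:460],None,fx=2.3,fy=2.3))
E
```

```text
[0.52223351 0.10950076 0.20737911] [ 1.79975664e+02  2.03463734e-02 -1.79028036e+02] [-57.9   5.1  46.1 102.4  -3.8  74.1  80.1]
top gate 1 [np.float64(0.022)]
top gate 2 [np.float64(0.024), np.float64(0.025), np.float64(0.024), np.float64(0.022), np.float64(0.021), np.float64(0.021)]
top gate 3 [np.float64(0.024), np.float64(0.025), np.float64(0.023), np.float64(0.022), np.float64(0.021), np.float64(0.021)]
top green px [427. 164.] z 0.0119 [array([ 0.7916, -0.2743]), array([0.0933, 0.018 ]), np.float64(15.602)]
scene gate 1 [np.float64(0.022), np.float64(0.026), np.float64(0.023), np.float64(0.023), np.float64(0.022), np.float64(0.022)]
scene gate 2 [np.float64(0.022), np.float64(0.025), np.float64(0.024), np.float64(0.022), np.float64(0.022), np.float64(0.022)]
scene gate 3 [np.float64(0.024), np.float64(0.025), np.float64(0.024), np.float64(0.021), np.float64(0.021), np.float64(0.021)]
scene green px [202. 212.] z 0.0181 [array([0.5152, 0.3519]), array([0.1191, 0.0248]), np.float64(1.4496)]
scene green px [422. 265.] z 0.0107 [array([ 0.7894, -0.2759]), array([0.0893, 0.0125]), np.float64(14.2189)]
```

View pics/topend.png

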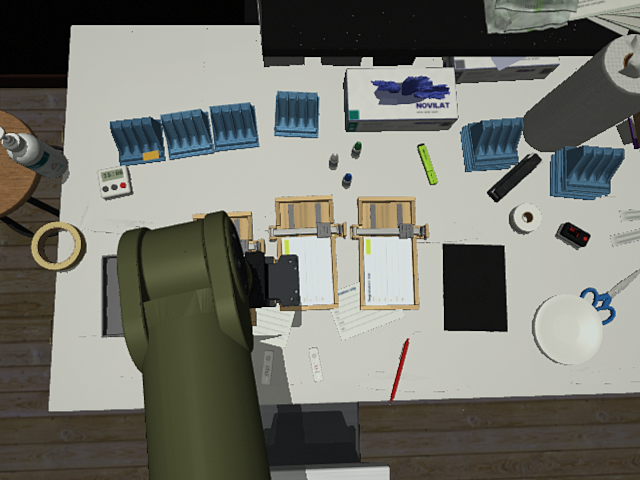

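View pics/sceneend.png

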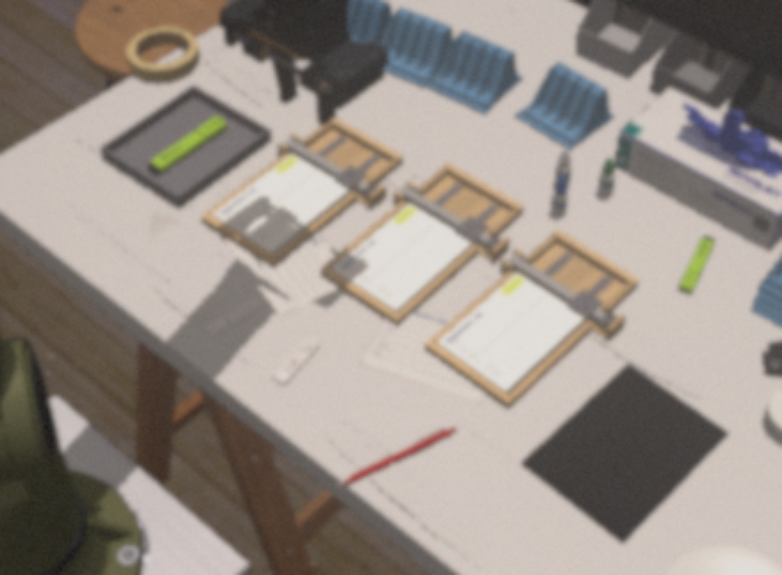

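Both views show all three pads home, the gates flat across behind them, and the marker lying flat in the tray at (0.515, 0.352). I'll let the arm settle and hand in.

{"op": "drive_tool", "data": {"moves": [0,0,0,0,50,0,0,0,0,50,0,0,0,0,50,0,0,0,0,50]}}

```text
time_s: 42.12
tool_pos: [0.5221, 0.1156, 0.2067]
tool_rot: [-180.0, 0.0, -178.5]
force: [0.2, -0.2, 0.4]
grip_width: 0.05
grasp_force: 0.0
```

```bash
python3 chk.py | grep -E "scene" && python3 -c "
from cell import env
print(env.sign_off())"
```

```text
scene gate 1 [np.float64(0.024), np.float64(0.026), np.float64(0.024), np.float64(0.022), np.float64(0.022), np.float64(0.021)]
scene gate 2 [np.float64(0.022), np.float64(0.027), np.float64(0.023), np.float64(0.022), np.float64(0.02), np.float64(0.021)]
scene gate 3 [np.float64(0.023), np.float64(0.026), np.float64(0.023), np.float64(0.021), np.float64(0.019), np.float64(0.021)]
scene green px [202. 212.] z 0.0180 [array([0.5148, 0.3518]), array([0.1201, 0.0246]), np.float64(1.672)]
scene green px [422. 265.] z 0.0109 [array([ 0.7892, -0.276 ]), array([0.0893, 0.0125]), np.float64(14.2189)]
the job is handed in; nothing more can be done
None
```

I handed the job in at about 42 s with all three pads drawn home, all three gates shut, and the one marker on the mat laid flat in the tray; the cameras confirm this, but sign-off gave no verdict.

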